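Flush the bench water filter

TASK

Get the bench water filter ready and flush it: first take the sprung clip with the pen meter off its stand and clip it, upright and fully down, onto the front wall of the white basin (the wall nearest the robot) with the pen inside the basin, and let go of it. Then take the flush key from its stand, put its cross-pin through the slot of the filter station, push it in against the spring as far as it goes and turn it a quarter turn clockwise seen from above to open the valve. The valve closes by itself, so finish while still holding the key pushed fully in and turned; leave the glassware and bottles standing where they are.

Things in the scene. Friction and masses are not known exactly. Their poses are not given: they have to be found in the camera images.
- station: Filter station, fixed: pale block 100 x 100 mm with a flat steel cover on top, 110 mm above the table; a white filter canister 135 mm high, 80 mm across, stands 35 mm to +x and 98 mm to -y of its centre; a steel spout, at most 118 mm high, bends over the basin at +y. Origin under the centre of the block, on the table; its x axis runs along the slot in the cover.
- mouth (a point): Centre of the slot in the station's cover, level with the cover's top, 110 mm above the table. The slot is 39 mm long (along this frame's x) and 12.5 mm wide (along y); the cover is 5 mm thick, and below it is a round bore 39 mm across in which the key's cross-pin can turn.
- push (a joint): How far the sprung follower under the slot is pushed down, m: 0 at rest (its top is 6 mm below the cover's top), 0.013 at its stop. Its spring pushes up with about 3 N at rest and 9 N at the stop. The cross-pin is below the cover and free to turn from about 0.007 on. Counts as fully in above 0.010.
- valve (a joint): Turn of the brass valve under the slot, rad: 0 shut, 1.4 at its stop, growing clockwise seen from above. The pushed-in cross-pin drives it with about 0.2 rad of play, so a quarter turn of the key gives about 1.35. Its own spring turns it back with 0.02 N m when shut to 0.07 N m when open. It counts as open above 1.0.
- basin: White open basin, fixed, 160 (x) x 180 (y) x 90 mm high, walls 6 mm thick. It stands at the station's +y side under the spout. Origin under its centre, on the table; its front wall is at its -x side.
- front_rim (a point): Middle of the top edge of the basin's front wall, 90 mm above the table, same axes as the basin: the wall runs along y, is 6 mm thick along x, and the basin's inside is towards +x.
- clip_stand: Aluminium stand, fixed: a base 70 x 70 x 12 mm with an upright plate 6 mm thick (x), 60 mm wide (y), its top edge 90 mm above the table. The clip starts clipped on this plate. Origin under its centre.
- clip: Steel sprung clip, 85 mm high, 22 mm wide (y), 85 g, jaws down, a grey pen meter 16 mm thick on its +x jaw. Origin midway between the jaw tips; z up, x across the plate it grips. A stop 28 mm above the tips rests on that plate's edge. Above a hinge at 40 mm two tails spread apart, 19 mm over their outsides at 44 mm, 35 mm at the top; squeezing them along x opens the jaw tips 16 mm wider.
- clip_grip (a point): Point between the clip's tails, 72 mm above the jaw tips: a good height to squeeze them (30 mm over their outsides there). Squeezing takes about 6 N, rising to 9 N; a grip of 25 N opens the jaws to their stop.
- pen_tip (a point): Lower end of the pen meter, 28 mm below the jaw tips and 15.5 mm to the clip's +x.
- clip_jaw (a joint): Opening of the clip's moving jaw, rad: 0 when clipped on a 6 mm plate, 0.42 squeezed fully open, -0.12 shut on nothing.
- key_stand: White block, fixed, 75 (x) x 70 (y) x 40 mm high, with a slot along x; the key starts hanging in it by its flange. Origin under its centre.
- key: Flush key, about 140 g, 54 mm high, upright; origin at its underside's centre, z up. From below: a round cross-pin 8 mm thick, 34 mm long along x; a neck 10 mm thick; a steel flange 48 mm across, 21 to 26 mm up; a grey grip bar 46 mm long (x), 14 mm thick (y), 26 to 54 mm up. The same after a half turn about z. Pushed fully in, the flange is 2 mm above the station's cover.
- key_flange (a point): Centre of the top of the key's flange, 26 mm above the key's origin, at the foot of the grip bar.
- beaker: Glass beaker, 68 mm across, 80 mm high, loose; not to be disturbed. Origin under its centre.
- flask: Conical glass flask, 80 mm across, 104 mm high, loose; not to be disturbed. Origin under its centre.
- reagent: Amber glass jar, 60 mm across, 120 mm high, loose; not to be disturbed. Origin under its centre.
- washbottle: White plastic bottle, 66 mm across, 170 mm high, loose; not to be disturbed. Origin under its centre.
- vial: Small glass jar, 26 mm across, 50 mm high, loose; not to be disturbed. Origin under its centre.
- dish: Flat glass dish, 84 mm across, 16 mm high, loose; not to be disturbed. Origin under its centre.
Mind the look-alikes: they are no part of the job. Leave any pink or yellow look-alike of the clip alone.

How it is judged:
By the outcome, as a careful person would: the job done as asked, in the order asked, and still so for the second after the job is handed in, while the arm keeps its last pose, push and grip.
It also fails if it takes over 64 s, if anything falls off the work surface, if the arm or the gripper's body presses on something with over 40 N, if the wrist force passes 120 N, or if a joint passes its speed limit or range.

ROBOT

A 7-joint arm with a two-finger parallel gripper is mounted at the origin on the work surface. World frame = base frame: x ahead of the robot, y to its left, z up, the work surface at z = 0. Lengths are in mm, angles in rad, forces in N, time in s.
With the tool pointing down it reaches from about 400 to 875 mm from the base axis. Payload 19.3 kg.
Tool frame: the origin (TCP) lies at the very end of the fingers, on their centre line; the grasp point (between the pads) lies 19 mm behind it (grip_point_offset is the z of the grasp point in the tool frame, in mm); z points along the fingers, y is the line along which they close (so a half turn about z gives the same grasp; the last joint's range is limited). The gripper opens to 85 mm and grips with 20 to 120 N. Pads are 22 mm wide; open, the fingers measure 114 mm over their backs; the gripper's body (76 mm by 85 mm) begins 54 mm behind the grasp point. The pads swing forward as they close: fully open they stand 13 mm farther back than shut.
Start: joints at [1.169, 0.521, -0.036, 1.599, 0.021, 1.021, -0.113], TCP at [203.563, -590.912, 231.291] pointing down, gripper open.
Joint ranges: [-2.91, 2.91], [-0.3, 2.13], [-1.5, 1.42], [0.17, 2.43], [-1.26, 4.41], [0.16, 1.93], [-2.52, 2.52]. Speed limits (rad/s): [1.89, 1.89, 2.39, 2.39, 3.01, 3.01, 3.01].

INTERFACE

Orientations are given as a 3x3 rotation matrix whose columns are the frame's x, y, z axes.
In Python, from workcell import movep, movel, goto_joints, open_gripper, clamp, wait, inverse_kinematics, read_state, camera, PlanningError, finish_job, grip_point_offset gives the robot as it stands. Calls block until the motion is done:
- movep(position, orientation): joint-space move of the TCP to a pose.
- movel(position, frame=None, max_speed=150, guard=None): straight line of the TCP; frame=None keeps the orientation; max_speed is the mean speed in mm/s. With guard (N) it stops when the force on the tool has changed by that much, and returns True; else False.
- goto_joints(angles): joint-space move.
- open_gripper() and clamp(): open the fingers fully, or close them until they stop; the grip force is fixed at half the most.
- wait(seconds).
- inverse_kinematics(position, orientation): joint angles nearest the present ones, or None.
- read_state(): the state.
- camera(name): name is "scene" or "top"; returns a dict with "image" (384x512x3 uint8, blue, green, red), "range_z" (384x512 float32, mm along the optical axis (not along the pixel's ray), 0 where there is no reading), "fx", "fy", "cx", "cy" (pixels), "cam_to_world" (4x4, takes a point from camera to world coordinates). Camera axes: x right, y up, looking along -z (the intrinsics and any distortion apply to the point x, -y, -z); pixel columns grow to the right and rows downward; lengths in mm; the calibration is good to about 2 mm. A picture is of the moment at which its call begins.
A pose or a line that the arm cannot do raises PlanningError and nothing moves.
- finish_job(): hands the job in; it is judged then, once.
The state is a dict: "time": time; "qpos": joint angles; "qvel": joint speeds; "joint_efforts": joint torques, N m; "eef_pos": TCP position; "tool_rot": TCP orientation; "ft_force": force on the tool from outside, world axes, zero at the start; "torque": the same for the moment, N m; "finger_gap": finger opening in mm; "gripper_force": force on a finger pad.
Only numpy, scipy, OpenCV 4.12 (cv2) and the standard library are available. Lean on these libraries where they do the work, as an engineer would, in place of code of your own. Each camera call takes 0.05 s, during which the arm holds its last target. There are 200 camera calls.

## Working session

There is one attempt and no reset: what is moved stays moved. The work goes in short steps, each a Python script; the robot and the scene stay as the last script left them, time stands still between calls to the robot, and variables do not carry over. Pictures are saved under pics/ and viewed, at most 10 in all, crops included, and the job is handed in when it is done.

```bash
mkdir -p pics; ls; cat > h.py <<'E'
import numpy as np, cv2
from workcell import *
def cloud(c):
    z=c["range_z"]; v,u=np.mgrid[:z.shape[0],:z.shape[1]]
    x=(u-c["cx"])/c["fx"]*z; y=(v-c["cy"])/c["fy"]*z
    P=np.stack([x,-y,-z,np.ones_like(z)],-1)@np.array(c["cam_to_world"]).T
    P=P[...,:3]; P[z==0]=np.nan
    return P
E
python3 - <<'E'
from h import *
for n in("scene","top"):
    c=camera(n); cv2.imwrite(f"pics/{n}0.png",cv2.resize(c["image"],(800,600),interpolation=cv2.INTER_CUBIC)); np.savez(f"{n}0.npz",**{k:np.array(v) for k,v in c.items()})
    print(n,[k for k in c],c["fx"],np.round(c["cam_to_world"],3))
s=read_state();print(s, grip_point_offset)
E
```

```text
pics
scene ['image', 'range_z', 'fx', 'fy', 'cx', 'cy', 'cam_to_world'] 426.70287312008503 [[-8.000000e-02 -7.950000e-01  6.010000e-01  1.293360e+03]
 [ 9.970000e-01 -5.600000e-02  5.800000e-02 -3.216400e+01]
 [-1.300000e-02  6.040000e-01  7.970000e-01  1.139554e+03]
 [ 0.000000e+00  0.000000e+00  0.000000e+00  1.000000e+00]]
top ['image', 'range_z', 'fx', 'fy', 'cx', 'cy', 'cam_to_world'] 361.6438194623075 [[ 1.900000e-02  9.960000e-01 -8.400000e-02  3.967780e+02]
 [-1.000000e+00  1.900000e-02  0.000000e+00 -1.136270e+02]
 [ 2.000000e-03  8.400000e-02  9.960000e-01  1.446643e+03]
 [ 0.000000e+00  0.000000e+00  0.000000e+00  1.000000e+00]]
{'time': 0.1, 'qpos': array([ 1.16878487,  0.52193034, -0.03633895,  1.59987858,  0.02120461,
        1.02107922, -0.11279922]), 'qvel': array([ 0.00153403, -0.00189205, -0.00215144, -0.00039498, -0.00094754,
       -0.00070829, -0.0022894 ]), 'joint_efforts': array([ 3.95575407e-03, -9.28479338e+01,  1.98357940e+00, -3.70530081e+01,
        1.79981062e-02,  5.33004350e-03, -8.71536076e-05]), 'eef_pos': array([ 203.49132708, -590.67449412,  230.82408833]), 'tool_rot': array([[ 9.45453500e-01,  3.25756896e-01, -3.51571881e-04],
       [ 3.25757081e-01, -9.45453129e-01,  8.39807006e-04],
       [-5.88218108e-05, -9.08525503e-04, -9.99999586e-01]]), 'ft_force': array([-0.82896375, -0.06558606, -0.66438877]), 'torque': array([-0.0265858 , -0.0063425 , -0.07089423]), 'gripper_force': 0.0, 'finger_gap': 85.37264189393723} -18.700000000000003
```

View pics/scene0.png

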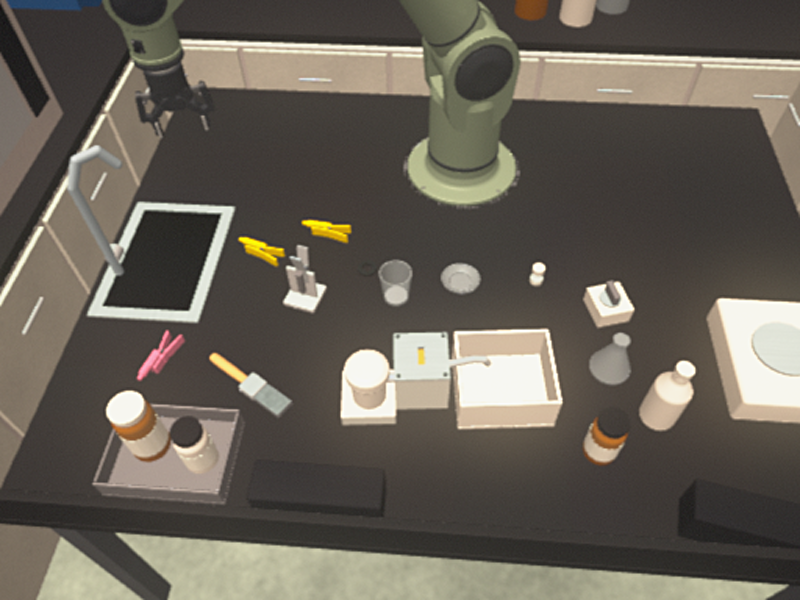

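View pics/top0.png

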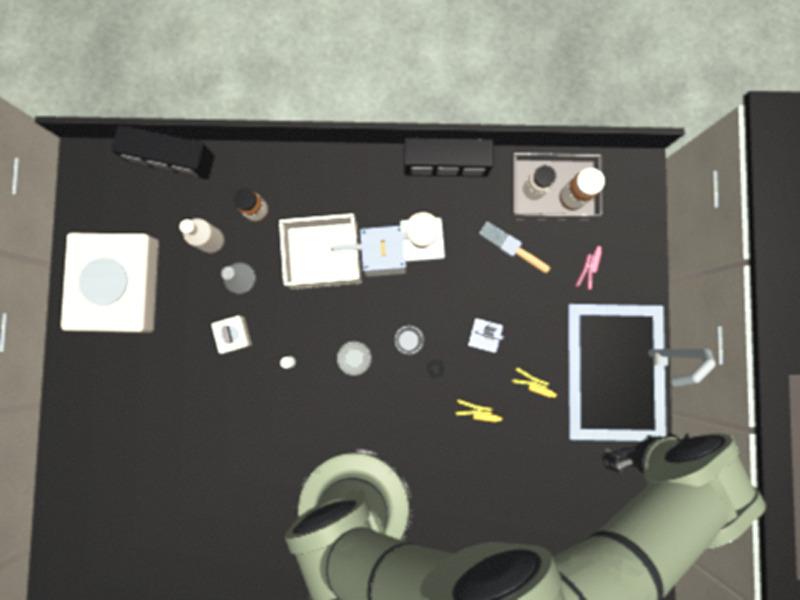

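The scene view shows the grey clip on its stand at (302,280) and the key in its white block at (610,297). The station is at (420,365) with its slot at (421,355), and the basin is at (505,380). In the top view these are at (487,335), (230,333), (383,248) and (320,250).

Things that could be taken for the clip are the yellow ones, scene (262,250) and (327,230), and the pink one at (160,355). I choose the grey one on the stand. The key has no look-alike: the round scale at (780,345) and the orange spatula at (250,385) are different things.

```bash
cat > m.py <<'E'
from h import *
C={n:dict(np.load(f"{n}0.npz")) for n in("scene","top")}
W={n:cloud(C[n]) for n in C}
def box(n,r,zl,zh):  # r = u0,v0,u1,v1 in 800x600 px
    u0,v0,u1,v1=[int(a*.64) for a in r]; P=W[n][v0:v1,u0:u1].reshape(-1,3)
    return P[(P[:,2]>zl)&(P[:,2]<zh)]
def rect(name,P):
    if len(P)<4: print(name,len(P)); return
    c,s,a=cv2.minAreaRect(P[:,:2].astype(np.float32)); print(name,len(P),np.round(c,1),np.round(s,1),round(a,1),"medz",np.round(np.median(P[:,2]),1),"mean",P.mean(0).round(1))
R={"scene":dict(basin=(445,320,570,435),cover=(388,325,452,385),keyst=(575,270,645,330),clipst=(275,235,335,320)),
"top":dict(basin=(270,205,366,295),cover=(358,220,410,278),keyst=(200,305,260,365),clipst=(460,310,515,362))}
Z=dict(basin=(80,98),cover=(104,113),keyst=(34,46),clipst=(8,17))
for n in R:
    for k in Z: rect(n+" "+k,box(n,R[n][k],*Z[k]))
    rect(n+" keybar",box(n,R[n]["keyst"],64,80)); rect(n+" cliptails",box(n,R[n]["clipst"],110,155));rect(n+" clip top",box(n,R[n]["clipst"],135,155));rect(n+" plate",box(n,R[n]["clipst"],80,95))
    rect(n+" table",box(n,(200,405,260,440),-20,20))
a=[]
for n,k in(("scene","keyst"),("top","keyst"),("scene","clipst"),("top","clipst"),("scene","cover"),("top","cover")):
    u0,v0,u1,v1=[int(x*.64) for x in R[n][k]]; a.append(cv2.resize(C[n]["image"][v0:v1,u0:u1],(266,266),interpolation=cv2.INTER_CUBIC))
cv2.imwrite("pics/crop.png",np.vstack([np.hstack(a[:3]),np.hstack(a[3:])]))
E
python3 m.py
```

```text
scene basin 633 [637.   80.3] [163.2 205.4] 6.2 medz 88.1 mean [640.4  94.8  87.7]
scene cover 992 [638.6 -65.5] [103.6 112.7] 3.6 medz 109.7 mean [639.4 -64.  109.5]
scene keyst 325 [426.3 313.6] [78.4 73. ] 16.7 medz 39.9 mean [432.6 311.9  40. ]
scene clipst 227 [ 369.7 -347.7] [215.9 123.1] 0.3 medz 11.8 mean [ 441.  -326.2   12. ]
scene keybar 62 [426.5 312.7] [46.7 14.9] 15.3 medz 71.5 mean [428.8 313.8  71.2]
scene cliptails 118 [ 437.9 -320.4] [24.3 35.1] 75.6 medz 131.1 mean [ 436.4 -318.8  130.8]
scene clip top 47 [ 438.1 -319.8] [23.6 34.9] 76.5 medz 143.5 mean [ 435.9 -318.9  143.2]
scene plate 59 [ 445.  -326.5] [59.7 30.3] 82.9 medz 87.3 mean [ 442.6 -323.9   87.2]
scene table 574 [ 741.5 -419.5] [ 76.5 118.9] 5.6 medz 2.1 mean [ 743.3 -410.2    3. ]
top basin 325 [636.3  88. ] [160.4 196. ] 6.1 medz 88.3 mean [636.9  98.7  88.1]
top cover 596 [637.8 -62.9] [100.4 117.8] 5.2 medz 108.8 mean [636.4 -61.3 108.8]
top keyst 272 [426.3 317.2] [75.  71.2] 18.1 medz 40.1 mean [425.5 315.3  40.3]
top clipst 173 [ 434.9 -318.9] [76.4 79.7] 82.1 medz 11.4 mean [ 432.  -320.2   11.6]
top keybar 51 [425.4 316.8] [44.3 14.4] 15.8 medz 71.1 mean [425.6 315.9  70.8]
top cliptails 45 [ 437.8 -317.1] [22.5 35. ] 73.8 medz 135.8 mean [ 440.2 -317.1  133.1]
top clip top 23 [ 438.  -317.2] [21.2 34.7] 76.5 medz 146.3 mean [ 439.9 -316.8  145. ]
top plate 18 [ 437.3 -323.2] [54.4 24.6] 55.5 medz 88.3 mean [ 437.1 -325.    88.1]
top table 835 [206.6 319. ] [ 83.6 149.1] 1.2 medz -0.3 mean [ 2.071e+02  3.191e+02 -2.000e-01]
```

View pics/crop.png

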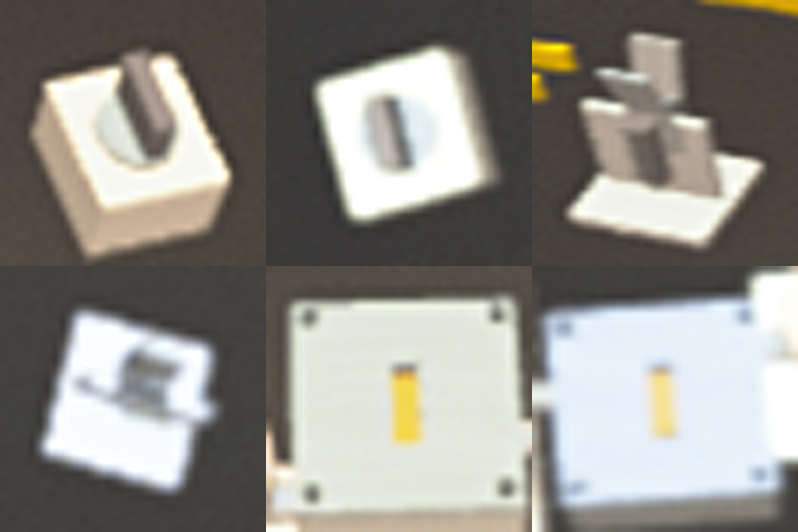

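The crop confirms the grey clip on its stand, the key in its block and the slot with its yellow follower. Next I refine the yaws and slot centre, and find which side the pen is on.

```bash
cat > m2.py <<'E'
from m import *
print("-----")
def ray(n,u,v,z):
    c=C[n];T=c["cam_to_world"];d=T[:3,:3]@np.array([(u-c["cx"])/c["fx"],-(v-c["cy"])/c["fy"],-1]);o=T[:3,3];return o+d*(z-o[2])/d[2]
for n in R:
    u0,v0,u1,v1=[int(x*.64) for x in R[n]["cover"]]
    hsv=cv2.cvtColor(C[n]["image"][v0:v1,u0:u1],cv2.COLOR_BGR2HSV); m=((hsv[...,1]>90)&(hsv[...,0]>10)&(hsv[...,0]<40)).astype(np.uint8)
    vs,us=np.nonzero(m); Q=np.array([ray(n,u+u0,v+v0,104) for u,v in zip(us,vs)]);rect(n+" slot",Q)
    # basin front wall band, fitline
    P=box(n,R[n]["basin"],84,96)
    for nm,sel in(("front",P[(P[:,0]<585)]),("left",P[(P[:,1]>150)])):
        if len(sel)>5: 
            vx,vy,x0,y0=cv2.fitLine(sel[:,:2].astype(np.float32),cv2.DIST_HUBER,0,.01,.01).ravel();print(n,"basin",nm,len(sel),np.degrees(np.arctan2(vy,vx)).round(1),x0.round(1),y0.round(1),sel.min(0).round(0),sel.max(0).round(0))
    # cover edges
    P=box(n,(350,200,480,400) if n=="scene" else (340,200,430,290),104,113); P=P[(P[:,1]>-113)&(P[:,1]<-14)]
    for nm,f in(("near",np.min),("far",np.max)):
        b=np.round(P[:,1]/4); e=np.array([[f(P[b==k,0]),k*4] for k in np.unique(b)[2:-2]]); 
        vx,vy,x0,y0=cv2.fitLine(e.astype(np.float32),cv2.DIST_HUBER,0,.01,.01).ravel();print(n,"cover",nm,np.degrees(np.arctan2(vy,vx)).round(1),x0.round(1),y0.round(1))
    # clip stand plane: points in clip frame
    o=np.array([438,-318.7]) ; t=np.radians(-14.); P=box(n,R[n]["clipst"],20,160); L=(P[:,:2]-o)@np.array([[np.cos(t),-np.sin(t)],[np.sin(t),np.cos(t)]])
    for z in range(20,160,10):
        s=(P[:,2]>=z)&(P[:,2]<z+10)
        if s.any(): print(n,z,s.sum(),"x",np.percentile(L[s,0],[0,25,50,75,100]).round(0),"y",np.percentile(L[s,1],[0,50,100]).round(0))
E
python3 m2.py | sed '1,/-----/d'
```

```text
scene slot 36 [634.7 -62.8] [31.2 10.2] 10.6 medz 104.0 mean [635.5 -62.6 104. ]
scene basin front 176 -84.8 561.0 83.8 [548.  -5.  84.] [584. 175.  95.]
scene basin left 160 5.2 631.4 177.3 [548. 150.  84.] [709. 189.  95.]
scene cover near -84.0 588.7 -66.8
scene cover far -85.1 686.8 -57.2
scene 20 30 x [-95.  -2.   1.   2.   5.] y [-115.  -22.   22.]
scene 30 22 x [-4.  1.  2.  3. 19.] y [-37.   4.  23.]
scene 40 28 x [-0.  2.  3.  7. 22.] y [-36.   3.  23.]
scene 50 30 x [-1.  1.  3.  5. 23.] y [-39.   2.  24.]
scene 60 26 x [-2.  2.  5. 19. 24.] y [-36.   4.  22.]
scene 70 40 x [-2.  2.  4. 16. 23.] y [-38.   3.  23.]
scene 80 44 x [-8. -1.  2.  8. 23.] y [-37.   2.  22.]
scene 90 28 x [-2.  4.  8. 19. 23.] y [-33.   4.  23.]
scene 100 29 x [-8. -0.  9. 13. 23.] y [-8.  4. 12.]
scene 110 27 x [-12. -10.  -4.  10.  11.] y [-13.  -0.  10.]
scene 120 30 x [-14. -12.  -9.  12.  14.] y [-14.  -1.   9.]
scene 130 27 x [-17. -14. -11.  13.  15.] y [-11.   0.  10.]
scene 140 33 x [-17. -15. -12.  15.  18.] y [-13.  -2.  11.]
scene 150 1 x [-14. -14. -14. -14. -14.] y [5. 5. 5.]
top slo
[... 267 characters left out ...]
5 -66.8
top 20 2 x [-4. -4. -4. -3. -3.] y [ 9. 16. 22.]
top 40 4 x [-4. -4. -2.  3. 12.] y [-23.  14.  24.]
top 50 2 x [-3.  3.  8. 14. 20.] y [-25.  -9.   7.]
top 60 2 x [-3. -2. -0.  1.  3.] y [19. 22. 25.]
top 70 4 x [-3. -3. -2.  3. 15.] y [-26.  13.  25.]
top 80 13 x [-6. -2.  1.  2. 18.] y [-34.   8.  24.]
top 90 6 x [-5. -3. -1.  1.  2.] y [-23. -17.  15.]
top 100 22 x [-7. -3. -0.  3.  9.] y [-11.   4.  14.]
top 110 11 x [-11.  -8.   5.   7.   8.] y [-10.  -1.  13.]
top 120 8 x [-10.   4.   9.   9.  12.] y [-6.  6. 12.]
top 130 6 x [-12.  -6.  11.  12.  12.] y [-4.  1. 11.]
top 140 19 x [-18. -15.  12.  15.  17.] y [-9.  3. 12.]
top 150 1 x [-15. -15. -15. -15. -15.] y [10. 10. 10.]
```

```bash
cat >> h.py <<'E'
def tool(yaw_deg):   # tool down, its y axis at yaw
    a=np.radians(yaw_deg); y=np.array([np.cos(a),np.sin(a),0]); z=np.array([0,0,-1.]); return np.stack([np.cross(y,z),y,z],1)
S=5.2; _c,_s=np.cos(np.radians(S)),np.sin(np.radians(S))
def uv(u,v): return np.array([u*_c-v*_s,u*_s+v*_c])
WALL=uv(565,49); SLOT=np.array([637.8,-63.0]); KEY=np.array([426.2,315.2]); CLIP=np.array([437.9,-318.8])
def P(xy,z): return [float(xy[0]),float(xy[1]),float(z)]
E
python3 - <<'E'
from h import *
print(WALL)
for nm,xy,z,ys in(("clip",CLIP,115,(-14,166)),("cliphi",CLIP,255,(-14,166)),("wallhi",WALL,255,(5,185)),("wall",WALL,115,(5,185)),("key",KEY,49,(106.5,-73.5)),("slot",SLOT,150,(95.2,-84.8)),("turn",SLOT,120,(5.2,-174.8))):
    for y in ys:
        q=inverse_kinematics(P(xy,z),tool(y)); print(nm,y,None if q is None else np.round(q,2))
E
```

```text
[558.23368879 100.00574334]
clip -14 [ 0.74  0.56 -0.3   1.91  0.24  0.71  0.05]
clip 166 [ 0.21  0.6   0.43  1.94 -0.38  0.69 -2.51]
cliphi -14 [ 0.79  0.38 -0.35  1.78  0.15  1.01  0.13]
cliphi 166 [-0.04  0.46  0.78  1.82 -0.38  1.01 -2.49]
wallhi 5 [ 0.22  0.48 -0.7   1.7   0.34  1.08 -0.5 ]
wallhi 185 [ 0.53  0.71 -1.27  1.69  0.7   1.29  2.34]
wall 5 [ 0.14  0.64 -0.6   1.83  0.48  0.82 -0.62]
wall 185 [-0.91  0.86  1.    1.89 -0.91  0.94 -2.52]
key 106.5 [-0.12  0.82 -0.9   1.95  0.88  0.83  0.34]
key -73.5 [-0.72  0.65 -0.04  1.98  0.04  0.52 -2.07]
slot 95.2 [ 0.5   0.75 -0.79  1.6   0.6   1.05  1.2 ]
slot -84.8 [ 0.12  0.64 -0.17  1.62  0.13  0.89 -1.58]
turn 5.2 [ 0.37  0.73 -0.57  1.63  0.47  0.92 -0.28]
turn -174.8 [-0.43  0.8   0.71  1.67 -0.64  0.91 -2.52]
```

```bash
cat >> h.py <<'E'
def show(name,boxes):
    a=[]
    for n,(u0,v0,u1,v1) in boxes:
        c=camera(n); np.savez(f"{name}_{n}.npz",**{k:np.array(v) for k,v in c.items()})
        a.append(cv2.resize(c["image"][v0:v1,u0:u1],(390,390),interpolation=cv2.INTER_CUBIC))
    cv2.imwrite(f"pics/{name}.png",np.hstack(a))
def st():
    s=read_state(); print("t",round(s["time"],2),"pos",s["eef_pos"].round(1),"F",s["ft_force"].round(1),"T",s["torque"].round(2),"gap",round(s["finger_gap"],1),"gf",round(s["gripper_force"],1))
E
python3 - <<'E'
from h import *
movep(P(CLIP,235),tool(-14)); st()
print(movel(P(CLIP,115),max_speed=150,guard=15)); st()
clamp(); st()
movel(P(CLIP,135),max_speed=60); st()
movel(P(CLIP,255),max_speed=200); st()
show("held",[("scene",(140,90,260,210)),("top",(260,160,380,280))])
E
```

```text
t 1.45 pos [ 437.1 -320.2  234.9] F [ 0.6 -0.4 -0.1] T [-0.02 -0.    0.01] gap 85.5 gf 0.0
False
t 2.4 pos [ 438.2 -319.1  115.7] F [-0.8 -0.2 -0.4] T [-0.04  0.03  0.05] gap 85.0 gf 0.0
t 3.05 pos [ 437.1 -319.   115.8] F [-9.   3.1 20.9] T [ 0.66  2.32 -0.07] gap 15.0 gf 61.7
t 3.53 pos [ 438.  -318.9  135.2] F [-0.4  0.7 -1.1] T [ 0.02  0.02 -0.03] gap 15.2 gf 59.5
t 4.28 pos [ 437.4 -318.6  253.9] F [-0.1 -0.6 -1.6] T [ 0.04 -0.02 -0.02] gap 14.7 gf 59.4
```

View pics/held.png

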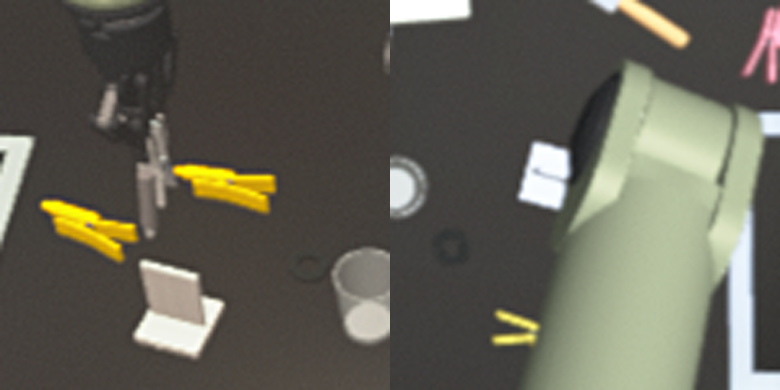

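The clip is held with its jaws open, pen at crop (148,195) on the near (+x) side; its stand at (180,305) is empty. Now its pose in the hand.

```bash
python3 - <<'E'
from h import *
c=dict(np.load("held_scene.npz")); Q=cloud(c)[120:172,170:205].reshape(-1,3)
t=np.radians(-14); d=Q[:,:2]-[437.6,-318.7]; x=d@[np.cos(t),np.sin(t)]; y=d@[-np.sin(t),np.cos(t)]
m=(abs(x)<50)&(abs(y)<25)&(Q[:,2]>140)
print("zmin",np.sort(Q[m,2])[:6].round(0))
for z in range(150,290,8):
    s=m&(Q[:,2]>=z)&(Q[:,2]<z+8)
    if s.any(): print(z,s.sum(),np.sort(x[s]).round(0).astype(int), "y",np.percentile(y[s],[0,50,100]).round(0))
E
```

```text
zmin [178. 179. 179. 180. 183. 184.]
174 4 [29 31 31 32] y [-4. -1.  3.]
182 6 [24 28 29 29 32 32] y [-4.  2.  4.]
190 11 [24 28 28 29 29 29 31 31 31 33 35] y [-5.  1.  6.]
198 17 [-16 -12 -11 -10  11  13  23  23  24  26  27  28  29  29  30  32  32] y [-4.  4. 11.]
206 21 [-16 -12 -12 -11 -10   8  11  11  13  13  16  19  20  22  24  25  25  29
  29  30  31] y [-9.  5. 10.]
214 23 [-11  -9  -8  10  11  12  18  20  20  21  22  23  23  24  24  25  25  26
  27  27  28  29  31] y [-7.  4. 10.]
222 20 [-12  -9  -8  -2   6   6   8   8   8  12  13  15  18  22  22  23  23  24
  25  25] y [-7.  7. 10.]
230 22 [-8 -7  7  7  7  8  8  9 13 18 18 18 18 21 21 22 22 22 23 24 24 26] y [-11.   5.  10.]
238 38 [-9 -6 -6 -2  1  2  2  3  5  5  5  6  6  6  6  7  7  7  8  8  9  9 10 11
 13 14 15 15 15 17 19 19 20 20 22 22 25 26] y [-12.   2.  12.]
246 11 [-8 -7 -6 -5 -3 -2  6  8  8 20 22] y [-4.  9. 11.]
254 13 [-12  -9  -8  -7  -5   4   5   6  11  12  13  13  14] y [ 1.  9. 11.]
262 23 [-13 -10  -6  -6  -4  -4   4  10  11  13  13  13  15  16  18  18  19  19
  20  20  20  21  21] y [-8.  7. 11.]
270 24 [-17 -15  -9  -7  -4  -4   4   7   8  10  11  11  12  12  13  14  16  18
  18  19  19  20  20  22] y [-6.  7. 11.]
278 22 [-12 -11  -8  -8  -6  -5  -5  -4   4   5  10  11  11  11  14  16  19  20
  20  21  22  23] y [-7.  6. 11.]
286 23 [-16 -15 -14 -14 -11 -10 -10  -8  -7  -7  -7  -7  -5  -4   5   7  11  11
  14  14  16  19  20] y [ 2.  7. 11.]
```

```bash
python3 - <<'E'
from h import *
movep(P(WALL,255),tool(5.2)); st()
movel(P(WALL,135),max_speed=150,guard=10); st()
print(movel(P(WALL,111),max_speed=25,guard=7)); st()
show("onwall",[("scene",(270,160,390,280)),("top",(160,110,280,230))])
E
```

```text
t 5.98 pos [558.5  98.5 254.9] F [ 0.   0.5 -1.4] T [-0.03  0.01  0.06] gap 14.6 gf 59.5
t 6.93 pos [558.7 100.1 135.8] F [ 0.9  0.5 -0.1] T [-0.03  0.02 -0.05] gap 14.8 gf 59.5
True
t 7.66 pos [558.2 100.  116. ] F [-1.1 -0.4  9.7] T [-0.2   0.28 -0.07] gap 15.2 gf 60.6
```

View pics/onwall.png

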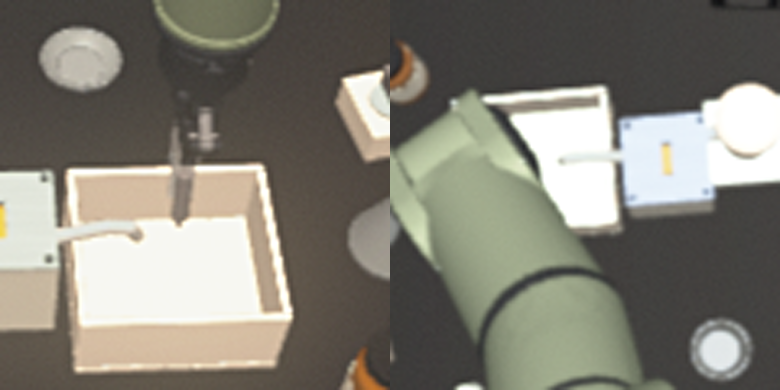

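The pen is inside the basin at crop (180,190), and contact came at the expected stop height. Now release and check.

```bash
python3 - <<'E'
from h import *
open_gripper(); st()
movel(P(WALL,235),max_speed=150); 
movep(P(KEY,150),tool(106.5)); st()
show("clipped",[("scene",(270,160,390,280)),("top",(130,110,250,230))])
from h import cloud
c=dict(np.load("clipped_scene.npz")); Q=cloud(c).reshape(-1,3)
d=Q[:,:2]-WALL; x=d@[_c if 0 else np.cos(np.radians(5.2)),np.sin(np.radians(5.2))]; y=d@[-np.sin(np.radians(5.2)),np.cos(np.radians(5.2))]
m=(abs(x)<35)&(abs(y)<20)&(Q[:,2]>95)
for z in range(95,165,8):
    s=m&(Q[:,2]>=z)&(Q[:,2]<z+8)
    if s.any(): print(z,s.sum(),np.sort(x[s]).round(0).astype(int),"y",np.percentile(y[s],[0,50,100]).round(0))
print("top",np.sort(Q[m,2])[-4:])
E
```

```text
t 8.44 pos [557.9  99.8 115.8] F [0.7 0.7 0.5] T [-0.02 -0.04  0.04] gap 85.6 gf 0.0
t 10.43 pos [426.8 314.4 149.7] F [ 0.3 -0.6 -0. ] T [-0.04 -0.02  0.02] gap 85.2 gf 0.0
95 20 [-1  5  5  6  6  6  8 13 15 16 16 17 17 20 20 20 20 21 21 23] y [-14.  -5.   6.]
103 25 [-11  -7  -4  -2  -1   7   7   7   7   7   8   8   8  11  11  11  11  12
  15  16  16  17  18  19  22] y [-14.  -4.   8.]
111 17 [-11 -11  -9  -8  -6   5   7   8   8   8   9   9   9   9  10  10  10] y [-13.  -5.  10.]
119 23 [-13 -12 -12 -11 -10 -10 -10  -9  -9  -9  -7  -7  -7   7   9   9  10  10
  10  11  11  11  12] y [-13.  -4.   9.]
127 25 [-14 -14 -14 -14 -13 -12 -12 -12 -12 -12 -12 -12 -11 -11 -10 -10  -9  -8
  11  11  12  12  12  13  13] y [-13.  -1.   8.]
135 25 [-16 -16 -16 -16 -16 -15 -14 -14 -14 -13 -13 -13 -13 -13 -13  -9  11  13
  13  13  14  14  15  15  15] y [-12.   0.   9.]
143 36 [-19 -19 -18 -18 -17 -17 -16 -16 -15 -15 -15 -15 -15 -14 -14 -14 -13 -13
 -12  11  11  12  14  14  14  14  14  15  15  16  16  16  17  17  17  18] y [-12.   0.   8.]
151 3 [-16 -14  17] y [-9. -7. -4.]
top [150.98725256 151.66627248 153.76555124 153.77620885]
```

View pics/clipped.png

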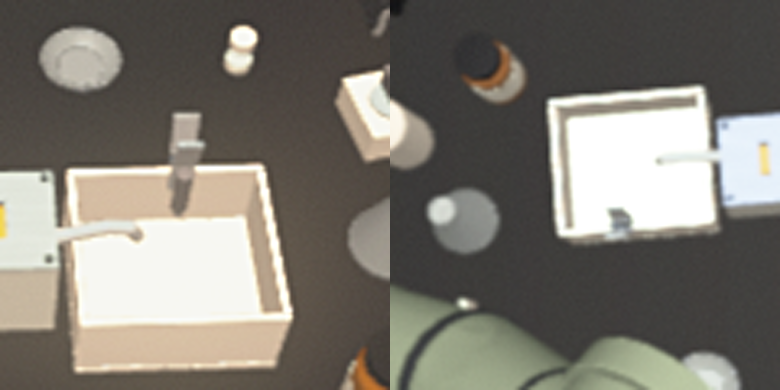

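The clip stands upright on the front wall at crop (185,150), pen inside. Comparing its height with its fully seated start:

```bash
python3 - <<'E'
from h import *
def prof(f,o,yaw):
    Q=cloud(dict(np.load(f))).reshape(-1,3); t=np.radians(yaw); d=Q[:,:2]-o
    x=d@[np.cos(t),np.sin(t)]; y=d@[-np.sin(t),np.cos(t)]
    m=(abs(x)<35)&(abs(y)<20)&(Q[:,2]>125); z=np.sort(Q[m,2]); xs=x[m]
    # same-shape measure: slope of tail outsides -> z where spread matches
    a=(abs(x)<35)&(abs(y)<12)&(Q[:,2]>100)&(Q[:,2]<150)
    p=[np.polyfit(np.abs(x[a&(s*x>4)&(s*x<20)&(Q[:,2]>112)]),Q[a&(s*x>4)&(s*x<20)&(Q[:,2]>112),2],1).round(1) for s in(1,-1)]
    pen=(x>12)&(x<30)&(abs(y)<9)&(Q[:,2]>85)&(Q[:,2]<115); # pen top
    w=(abs(x)<6)&(abs(y)>13)&(abs(y)<28)&(Q[:,2]>80)&(Q[:,2]<100)
    print(f,len(z),"top",z[-12:].round(1),"med top12",np.median(z[-12:]).round(1),"pentop",np.sort(Q[pen,2])[-8:].round(1),"edge",np.percentile(Q[w,2],[50,90]).round(1),w.sum())
prof("scene0.npz",[437.9,-320.4],-14); prof("clipped_scene.npz",WALL-[0,1.5],5.2)
prof("top0.npz",[437.9,-317.1],-14); prof("clipped_top.npz",WALL+[0,1.5],5.2)
E
```

```text
scene0.npz 76 top [146.9 147.1 147.3 147.4 147.7 148.1 148.1 148.6 148.7 149.1 149.9 150. ] med top12 148.1 pentop [100.8 101.3 102.  102.2 102.2 103.5 103.8 104.3] edge [87.4 90.6] 25
clipped_scene.npz 95 top [149.7 149.7 149.9 149.9 150.  150.3 150.5 150.7 151.  151.7 153.8 153.8] med top12 150.4 pentop [104.  104.3 104.4 105.6 106.1 106.2 106.7 107.3] edge [87.4 91.8] 31
top0.npz 31 top [146.3 146.3 146.7 146.8 147.1 147.2 147.8 148.1 148.4 148.9 149.7 153.4] med top12 147.5 pentop [85.6] edge [89.9 90.9] 10
clipped_top.npz 32 top [149.2 149.7 149.9 150.  150.  151.5 152.3 152.6 152.8 153.9 154.3 155. ] med top12 151.9 pentop [99.5] edge [87.4 90. ] 14
```

It sits about 3 mm high: the squeezed clip tilts, so its stop touched the rim early. I'll press it down with closed fingers between the tails.

```bash
python3 - <<'E'
from h import *
W=WALL-np.array([0.5,0])
clamp()
movep(P(W,200),tool(95.2)); st()
movel(P(W,158),max_speed=120,guard=10); st()
print(movel(P(W,104),max_speed=25,guard=8)); st()
z=read_state()["eef_pos"][2]
for g in (14,18,18):
    z0=read_state()["eef_pos"][2]
    print(movel(P(W,z0-7),max_speed=12,guard=g)); st()
E
```

```text
t 12.3 pos [557.1 101.6 199.9] F [0.5 0.6 0.3] T [0.02 0.01 0.02] gap -0.1 gf 0.0
t 12.8 pos [557.6 100.8 158.1] F [-0.1 -0.3  0. ] T [-0.01 -0.   -0.04] gap -0.2 gf 0.0
True
t 13.97 pos [558.1 100.2 131.2] F [ 0.8 -1.   0.8] T [-0.05 -0.1   0.01] gap 0.1 gf 7.8
True
t 14.24 pos [558.3 100.3 130.7] F [-1.2 -1.1  7.5] T [-0.15  0.21 -0.01] gap -0.0 gf 8.8
True
t 14.68 pos [558.4 100.7 127.1] F [-1.4 -1.   8.6] T [-0.14  0.43  0.02] gap -0.2 gf 16.2
True
t 14.95 pos [558.5 100.8 127. ] F [-2.7 -1.1 11.4] T [-0.36  0.61  0.04] gap -0.2 gf 17.2
```

```bash
python3 - <<'E'
from h import *
z0=read_state()["eef_pos"][2]
p=read_state()["eef_pos"]
print(movel(P(p,z0-5),max_speed=12,guard=18)); st()
movel(P(p,235),max_speed=150); open_gripper()
movep(P(KEY,150),tool(106.5)); st()
show("pressed",[("scene",(270,160,390,280)),("top",(130,110,250,230))])
for f,s in(("pressed_scene.npz",-1.5),("pressed_top.npz",1.5)):
    Q=cloud(dict(np.load(f))).reshape(-1,3); t=np.radians(5.2); d=Q[:,:2]-WALL-[0,s]; x=d@[np.cos(t),np.sin(t)]; y=d@[-np.sin(t),np.cos(t)]
    m=(abs(x)<35)&(abs(y)<20)&(Q[:,2]>125); z=np.sort(Q[m,2]); pen=(x>12)&(x<30)&(abs(y)<9)&(Q[:,2]>85)&(Q[:,2]<115)
    h=m&(Q[:,2]>138); print(f,len(z),np.median(z[-12:]).round(1),"pentop",np.sort(Q[pen,2])[-8:].round(1),"x",[np.median(x[h&(x>0)]).round(1),np.median(x[h&(x<0)]).round(1)])
E
```

```text
True
t 15.18 pos [558.5 100.9 126.8] F [-3.7 -1.7 12.3] T [-0.4   0.64  0.01] gap 0.2 gf 18.3
t 17.87 pos [427.3 314.3 150.2] F [0.5 0.2 0.5] T [-0.02  0.01 -0.02] gap 85.6 gf 0.0
pressed_scene.npz 90 148.4 pentop [102.2 102.2 102.7 102.7 103.3 103.8 104.1 105.4] x [np.float64(14.6), np.float64(-15.9)]
pressed_top.npz 32 147.7 pentop [97.7] x [np.float64(13.3), np.float64(-16.6)]
```

View pics/pressed.png

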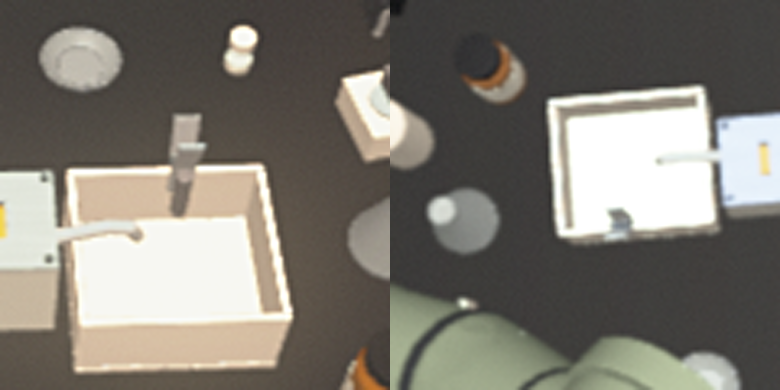

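The clip is now at the same height as its seated start (148.4/147.7 against 148.1/147.5), upright at crop (185,150). Next the key.

```bash
python3 - <<'E'
from h import *
print(movel(P(KEY,49),max_speed=100,guard=10)); st()
clamp(); st()
movel(P(KEY,240),max_speed=180); st()
movep(P(SLOT,240),tool(95.2)); movel(P(SLOT,155),max_speed=120); wait(.3); st()
show("keyover",[("scene",(210,150,330,270)),("top",(190,100,310,220))])
Q=cloud(dict(np.load("keyover_scene.npz"))).reshape(-1,3); p=read_state()["eef_pos"]; t=np.radians(5.2); d=Q[:,:2]-p[:2]; x=d@[np.cos(t),np.sin(t)]; y=d@[-np.sin(t),np.cos(t)]
for z in range(118,180,4):
    s=(abs(x)<45)&(abs(y)<35)&(Q[:,2]>=z)&(Q[:,2]<z+4)
    if s.any(): print(z,s.sum(),"x",np.percentile(x[s],[0,50,100]).round(1),"y",np.percentile(y[s],[0,50,100]).round(1))
E
```

```text
False
t 19.12 pos [426.4 315.4  49.5] F [0.2 0.6 1. ] T [-0.02  0.01  0.06] gap 85.6 gf 0.0
t 19.78 pos [426.3 315.2  49.2] F [ 0.1 -1.3  5.8] T [-0.28  0.16  0.03] gap 12.6 gf 59.1
t 20.99 pos [425.9 314.8 239.1] F [ 0.1  0.4 -2.1] T [-0.04  0.06  0.01] gap 13.0 gf 58.4
t 23.74 pos [638.  -63.1 155.4] F [-0.1 -0.6 -1.8] T [ 0.02  0.01 -0.  ] gap 12.6 gf 58.4
126 1 x [13.4 13.4 13.4] y [2.2 2.2 2.2]
130 2 x [15.4 15.9 16.4] y [-3.5 -2.1 -0.7]
142 2 x [18.4 19.4 20.5] y [-12.   -3.7   4.5]
146 25 x [-2.5 10.8 23.3] y [-22.8  -3.8  21.6]
150 55 x [-7.4  9.5 24.7] y [-22.7   1.6  21.9]
154 6 x [17.6 21.5 24.2] y [-6.7 -2.5 12.7]
158 4 x [ 8.3 14.8 22.5] y [-9.  -1.2  7.4]
162 13 x [ 4.7  9.6 24. ] y [-17.3  -1.3  18.4]
166 11 x [ 4.3  8.9 23.4] y [-20.   -4.   18.4]
170 12 x [ 5.5 10.2 23.4] y [-19.9   0.   15.5]
174 40 x [-21.4   5.   22.3] y [-19.9  -3.1  18.2]
178 46 x [-19.    5.7  23.3] y [-19.9  -0.4  18. ]
```

View pics/keyover.png

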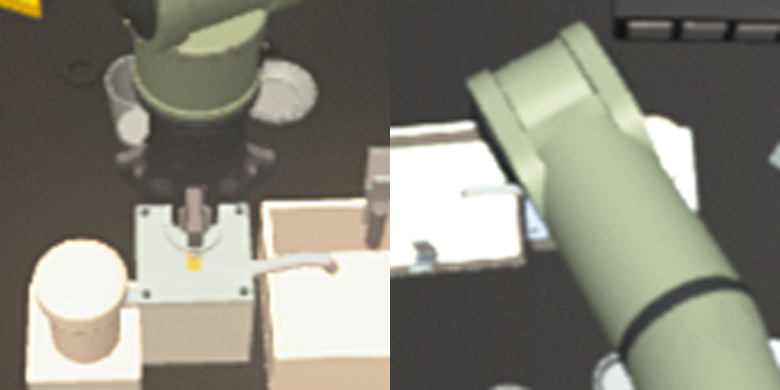

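The key is held over the slot (yellow follower visible at crop (195,263)) and aligned to about 1 mm. Now insert it, searching if it meets the cover.

```bash
python3 - <<'E'
from h import *
ok=False
for dx,dy in [(0,0),(0,1.5),(0,-1.5),(1.5,0),(-1.5,0),(1.5,1.5),(-1.5,-1.5),(1.5,-1.5),(-1.5,1.5)]:
    q=SLOT+[0,0.5]+uv(dx,dy)
    movel(P(q,144),max_speed=60)
    hit=movel(P(q,135.5),max_speed=25,guard=6); st()
    if not hit: ok=True; print("in",dx,dy); break
if ok:
    print(movel(P(q,128),max_speed=25,guard=20)); st()
    print(movel(P(q,120.5),max_speed=20,guard=25)); st()
E
```

```text
t 24.67 pos [637.8 -62.5 135.4] F [ 0.1  0.9 -1.2] T [-0.08  0.04  0.01] gap 13.1 gf 58.4
in 0 0
False
t 25.12 pos [638.  -62.4 128.2] F [ 0.1 -0.2  4.2] T [ 0.01 -0.17  0.03] gap 12.9 gf 59.0
False
t 25.64 pos [638.1 -62.4 121. ] F [-0.9 -0.1 10.9] T [-0.06  0.1  -0.03] gap 12.9 gf 60.2
```

```bash
python3 - <<'E'
from h import *
q=SLOT+[0,0.5]
print(movel(P(q,119.7),max_speed=10,guard=12)); st()
z=read_state()["eef_pos"][2]
for a in (75,55,35,15,5.2):
    print(a,movel(P(q,z),tool(a),max_speed=20,guard=25)); st()
y=read_state()["tool_rot"][:,1]; print(np.degrees(np.arctan2(y[1],y[0])))
E
```

```text
False
t 25.89 pos [638.2 -62.4 120.8] F [-3.3 -0.7 18.9] T [-0.16  0.83  0.02] gap 13.3 gf 61.5
75 False
t 26.39 pos [638.1 -62.4 121.2] F [2.  0.2 6.9] T [-0.02 -0.15  0.05] gap 13.0 gf 59.6
55 False
t 26.89 pos [638.1 -62.5 121.2] F [ 0.7 -0.8  6.4] T [-0.14 -0.15  0.06] gap 13.0 gf 59.6
35 False
t 27.39 pos [638.1 -62.6 121.2] F [ 0.4 -1.1  7.2] T [-0.19 -0.1   0.02] gap 13.2 gf 59.6
15 False
t 27.89 pos [638.1 -62.6 121.2] F [-0.5 -0.7  6.7] T [-0.24 -0.21  0.02] gap 12.7 gf 59.6
5.2 False
t 28.22 pos [638.2 -62.6 121.2] F [ 1.4 -1.4  7.1] T [-0.28 -0.23  0.08] gap 12.5 gf 59.6
5.166918142098493
```

```bash
python3 - <<'E'
from h import *
q=SLOT+[0,0.5]
movel(P(q,119.8),max_speed=10,guard=14); wait(.5); st()
show("final",[("scene",(210,150,330,270)),("scene",(270,130,390,250))])
Q=cloud(dict(np.load("final_scene.npz"))).reshape(-1,3); t=np.radians(5.2); d=Q[:,:2]-q; x=d@[np.cos(t),np.sin(t)]; y=d@[-np.sin(t),np.cos(t)]
for z in range(112,146,4):
    s=(abs(x)<40)&(abs(y)<35)&(Q[:,2]>=z)&(Q[:,2]<z+4)
    if s.any(): print(z,s.sum(),"x",np.percentile(x[s],[0,50,100]).round(0),"y",np.percentile(y[s],[0,50,100]).round(0))
E
```

```text
t 28.97 pos [638.3 -62.7 120.8] F [-2.6 -1.2 17.3] T [-0.17  0.58  0.03] gap 12.7 gf 61.0
112 61 x [-40.  13.  38.] y [-35. -12.  35.]
116 37 x [ 5. 16. 36.] y [-24.  -1.  26.]
120 8 x [ 3.  9. 19.] y [-21.  -5.  16.]
124 6 x [ 5.  5. 17.] y [-23. -19.  19.]
128 10 x [ 4.  8. 18.] y [-23. -11.  19.]
132 8 x [ 3. 15. 20.] y [-21.   0.  19.]
136 5 x [ 4.  6. 19.] y [-23. -15.  16.]
140 12 x [-7. -2.  6.] y [-23. -15.  19.]
144 15 x [-6.  2.  9.] y [-23. -18.  19.]
```

View pics/final.png

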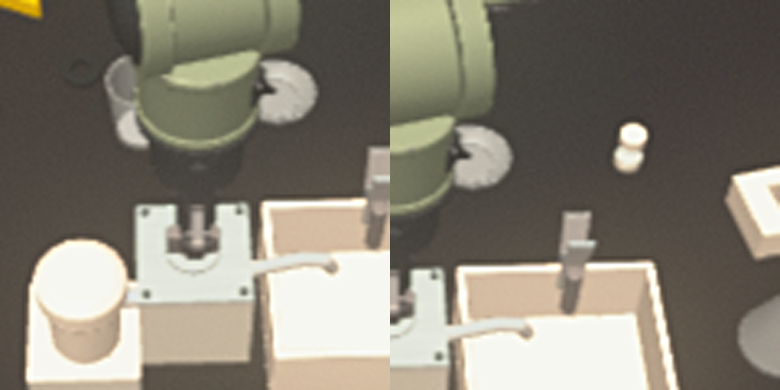

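The key is fully in and its bar lies across the slot, turned a quarter at crop (195,240), with the flange just above the cover. The clip still stands on the wall at (575,260 in the right crop) and the glassware is where it was. I'm handing the job in.

```bash
python3 -c "
from h import *
print(finish_job())"
```

```text
the job is handed in; nothing more can be done
None
```

I handed the job in at about 29 s: the clip is fully down on the basin's front wall with the pen inside, and the key is held pushed in and turned a quarter turn clockwise; the push depth and valve angle were judged from arm pose, forces and camera, not read directly.

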